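# Chock a label roll on the sloping feed board

## Task

Move the label roll that lies on its side in the low cradle onto the sloping feed board, parked so that it cannot roll away. First stand the black rubber chock on the board, square across its dark line and midway between the two side rails; then lay the roll across the slope against the chock's uphill side, midway between the rails, and let go of it only once it rests against the chock, which must stay on the line.

Things in the scene. Friction and masses are not known exactly. Their poses are not given: they have to be found in the camera images.
- feed_board: Fixed white board, 280 mm along its x, 220 mm wide (y) between thin side rails 8 mm above its surface. It climbs 8 degrees to its +x, the edge farther from the robot; rolling things run down it. Origin: on the worktop under its middle, axes level. Surface height above the worktop: 0.032 + 0.1405 * x (m, x in this frame): 12 mm at the low edge, 52 mm at the high edge.
- board_line (a point): Middle of the dark line, 6 mm wide, straight across the board (along its y), on the board's surface, 24 mm above the worktop, 55 mm from the board's middle towards the low edge. Same axes as the board.
- chock: Loose black rubber chock, roof-shaped, same both ways round: foot 56 and flat top 24 mm along its x, 32 mm high, 50 mm long along y between upright ends (grip across these), 0.15 kg. Origin: centre of its underside, z up. It does not slide on the slope. A roll resting against it on the board has its centre 43 mm (level) uphill of the chock's origin and 33 mm above the board.
- label_roll: Loose cream label roll, cylinder 66 mm in diameter, 58 mm wide, 0.11 kg, lying on its side in a low fixed cradle, narrower than the roll (other rolls stand or lie flat); axis 39 mm above the worktop. Origin: centre of one end face; its z axis runs level along the roll's axis to the other end face. Grip across the end faces. It rolls when pushed.
- roll_center (a point): Centre of the label roll, on its axis midway between the end faces: 39 mm above the worktop at the start, 33 mm above the board when it lies there. Same axes as the roll.
Not all that is in view belongs to the job. What is shaped like the label_roll but blue or red is not meant. Leave any purple look-alike of the chock alone.

How it is judged:
By the outcome, as a careful person would: the job done as asked, in the order asked, and still so for the second after the job is handed in, with the robot touching nothing.
It also fails if it takes over 58 s, if anything falls off the work surface, if the arm or the gripper's body presses on something with over 40 N, if the wrist force passes 120 N, or if a joint passes its speed limit or range.

## Robot

A 7-joint arm with a two-finger parallel gripper is mounted at the origin on a cart in front of the work surface, level with it; the furniture and walls round the work are solid. World frame = base frame: x ahead of the robot, y to its left, z up, the work surface at z = 0. Lengths are in m, angles in rad, forces in N, time in s.
With the tool pointing down it reaches from about 0.4 to 0.85 m from the base axis. Payload 4.5 kg.
Tool frame: the origin (TCP) lies at the very end of the fingers, on their centre line; the grasp point (between the pads) lies 19 mm behind it (r.grip_depth is the distance from the TCP to the grasp point, in m); z points along the fingers, x is the direction in which the jaws open and shut, and the axes are right-handed (so a half turn about z gives the same grasp; the last joint's range is limited). The gripper opens to 88 mm and grips with 3 to 60 N. Pads are 18 mm wide; open, the fingers measure 123 mm over their backs; the gripper's body (75 mm by 187 mm) begins 45 mm behind the grasp point.
Start: joints at [1.28, 0.689, -0.195, 1.565, 0.157, 0.902, -0.215], TCP at [0.199, -0.592, 0.239] pointing down, gripper open.
Joint ranges: [-3.01, 3.01], [-0.46, 2.08], [-1.47, 1.51], [0.13, 2.56], [-1, 4.14], [0.04, 2.09], [-2.66, 2.66]. Speed limits (rad/s): [2.57, 2.57, 3.14, 3.14, 3.14, 3.14, 3.14].

## Interface

Orientations are given as a unit quaternion [x, y, z, w].
In Python, from plant import r gives the robot as it stands. The module is installed in compiled form; this text tells all that it offers.
- The arm moves only by the shell command python3 -m jog 'ROWS' [FORCE]. ROWS is JSON, a list of rows, each a list of 5 numbers: the shift along the tool's x, y, z in units of 1 m (1.0 is 1 m), then the turn about the tool's z in units of 360 degrees (1.0 is 360 degrees), then the closure, from 0 (fully open) to 1 (shut). In form: [[dx, dy, dz, yaw, fingers], ...]. A call has 1 to 20 rows; each row shifts and turns the commanded pose from where the row before left it, along the tool's axes as they then stand; what a row does not reach is not made up. A row lasts 1/10 s, in which the tool goes at most 50 mm and 8.59 degrees, less where a joint would pass 70% of its speed; a pose out of reach is approached as far as the arm can. A call with a number of a shift or a turn outside -1 to 1 is refused whole. A call with a gripper value outside its range is refused whole. The fingers move at their own pace and stop on an object; FORCE is the grip in N (left out, the last holds). Time passes only in rows, so rows that do not move let the fingers close. It gives the time, the measured TCP pose, the force and the opening at its end, in the units of the state.
- r.get_state(): the state, without advancing time (a new reading comes with each control period).
- r.snapshot(name): name is "scene" or "top"; returns the picture (480x640x3 uint8, red, green, blue); there is no depth.
- r.get_calibration(name): a dict with "mtx" (3x3 intrinsics, pixels), "R" (3x3) and "t" (3): a world point X has camera coordinates R X + t. Camera axes: x right, y down, z forward; pixel columns grow to the right and rows downward; lengths in m; the calibration is good to about 2 mm. A picture is of the moment at which its call begins. get_calibration takes no time and is no camera call.
- r.finish_job(): hands the job in, once; it reports no verdict.
Trained networks look in the newest picture that a camera, given by its name, has taken for a name from the list of things; names that differ only in an ending like _2 or _b are one class to them, and where a whole thing is asked for, a point or a joint stands for the part that bears it (a point fixed in the world has none). Each returns a list of dicts, best first, with "score" (0 to 1); they miss things now and then, are a little off and sometimes report something else, mostly with a low value. They report only what shows in the picture. A call takes as long as a camera call. They do not tell look-alikes from the thing itself.
- r.cut_out(thing, camera): "pixels" (480x640 bool, what is visible of it) and "rect" ([left, top, right, bottom] in pixels, round what is visible of it).
The state is a dict: "clock": time; "q": joint angles; "qd": joint speeds; "joint_torque": joint torques, N m; "tool_pos": TCP position; "eef_rot": TCP orientation; "contact_force": force on the tool from outside, world axes, zero at the start; "moment": the same for the moment, N m; "opening": opening from 0.0 (shut) to 1.0 (fully open).
Only numpy, scipy, OpenCV 4.12 (cv2) and the standard library are available. Lean on these libraries where they do the work, as an engineer would, in place of code of your own. Each camera call takes 0.05 s, during which the arm holds its last target.

## Working session

There is one attempt and no reset: what is moved stays moved. The work goes in short steps, Python scripts to look and compute and a shell command to move; the robot and the scene stay as the last step left them, time stands still between calls to the robot, and variables do not carry over. Pictures are saved under pics/ and viewed, and the job is handed in when it is done.

```bash
mkdir -p pics; ls; python3 - <<'E'
from plant import r
import cv2
print(r.get_state())
for n in ("scene","top"):
    im=r.snapshot(n); cv2.imwrite(f"pics/{n}0.png",im[:,:,::-1])
    c=r.get_calibration(n); print(n,c)
    for t in ("feed_board","chock","label_roll"):
        for d in r.cut_out(t,n): print(n,t,round(d["score"],2),d["rect"],d["pixels"].sum())
E
```

```text
pics
{'clock': 0.0, 'q': array([ 1.27979883,  0.68997809, -0.19453588,  1.56631324,  0.15729867,
        0.90248901, -0.21512291]), 'qd': array([ 5.36962465e-04, -1.41176158e-03, -2.60406571e-04,  7.05781159e-04,
       -2.65123692e-04,  7.93161813e-04, -2.17461687e-05]), 'joint_torque': array([ 4.04234906e-04, -5.27567983e+01, -1.26672953e+00, -1.53433603e+01,
       -5.25527378e-02,  6.51547292e-03,  1.66312129e-04]), 'tool_pos': array([ 0.19921776, -0.59175108,  0.23792246]), 'eef_rot': array([ 8.12153231e-01, -5.83443506e-01, -7.60597300e-04, -4.76507783e-04]), 'contact_force': array([-0.42421552,  0.02783276,  0.03392371]), 'moment': array([-0.02267342,  0.04353369,  0.00036051]), 'opening': 1.0019567191792018}
scene {'mtx': array([[465.24093573,   0.        , 314.42485524],
       [  0.        , 465.24093573, 239.57473479],
       [  0.        ,   0.        ,   1.        ]]), 'R': array([[-0.81253281, -0.58258854, -0.0195197 ],
       [-0.24345252,  0.36958706, -0.89673646],
       [ 0.52964261, -0.72387568, -0.44213426]]), 't': array([0.41701806, 0.17268892, 1.16270849])}
scen
[... 348 characters left out ...]
09.2, 384.3, 221.6] 186
top {'mtx': array([[466.80425521,   0.        , 319.77734449],
       [  0.        , 466.80425521, 246.05633   ],
       [  0.        ,   0.        ,   1.        ]]), 'R': array([[-0.0219975 , -0.99956371,  0.01971024],
       [-0.99788134,  0.02074453, -0.06166435],
       [ 0.06122856, -0.02102494, -0.99790231]]), 't': array([0.05156431, 0.49947402, 1.14788694])}
top feed_board 0.57 [282.4, 158.9, 380.1, 276.9] 10810
top chock 0.77 [462.0, 267.8, 491.3, 294.2] 427
top chock 0.61 [460.2, 231.1, 491.6, 255.3] 432
top label_roll 0.95 [185.4, 296.8, 214.1, 324.0] 668
top label_roll 0.91 [171.5, 245.3, 206.0, 280.1] 758
top label_roll 0.6 [135.3, 288.6, 169.3, 324.6] 838
```

View pics/scene0.png

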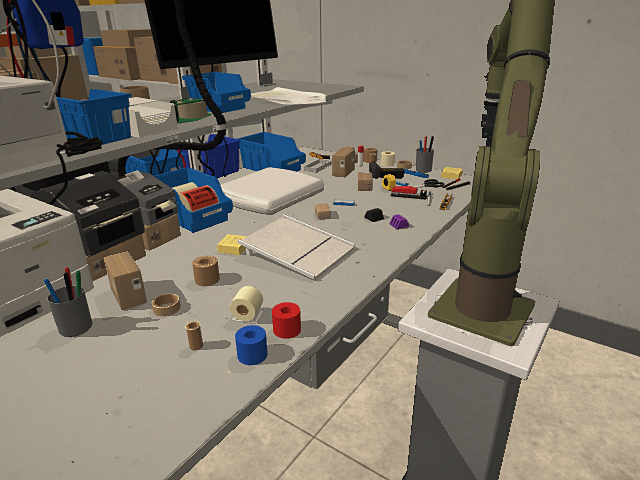

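View pics/top0.png

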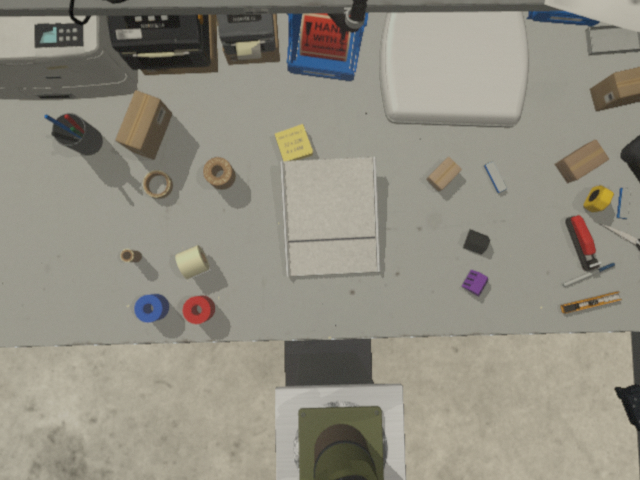

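```bash
python3 - <<'E'
import cv2,numpy as np
a=cv2.imread("pics/top0.png")
c1=cv2.resize(a[225:340,120:220],None,fx=5,fy=5,interpolation=cv2.INTER_CUBIC)[:,:400*2]
c2=cv2.resize(a[220:300,445:505],None,fx=5,fy=5,interpolation=cv2.INTER_CUBIC)
o=np.zeros((575,800,3),np.uint8);o[:c1.shape[0],:c1.shape[1]]=c1;o[:400,500:800]=c2
cv2.imwrite("pics/crop1.png",o)
c=cv2.resize(a[140:290,270:400],None,fx=4,fy=4,interpolation=cv2.INTER_CUBIC);cv2.imwrite("pics/crop2.png",c)
E
```

```text
(no output)
```

View pics/crop1.png

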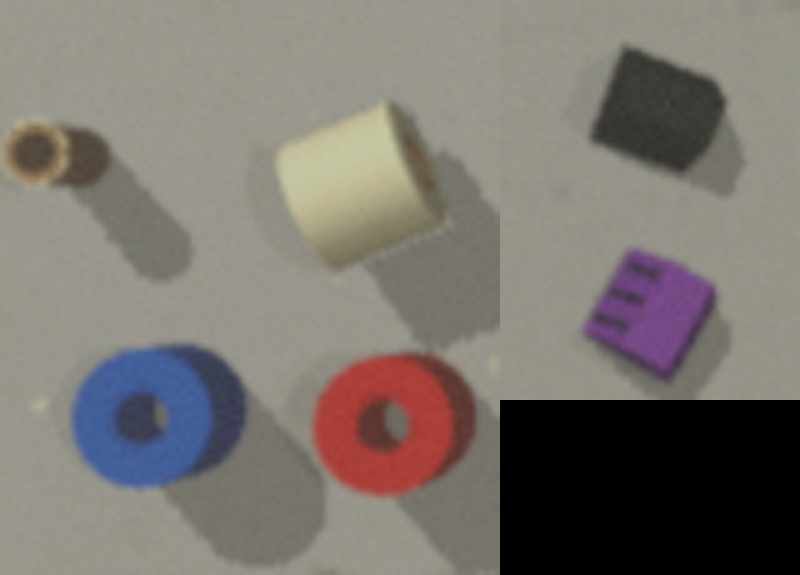

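View pics/crop2.png

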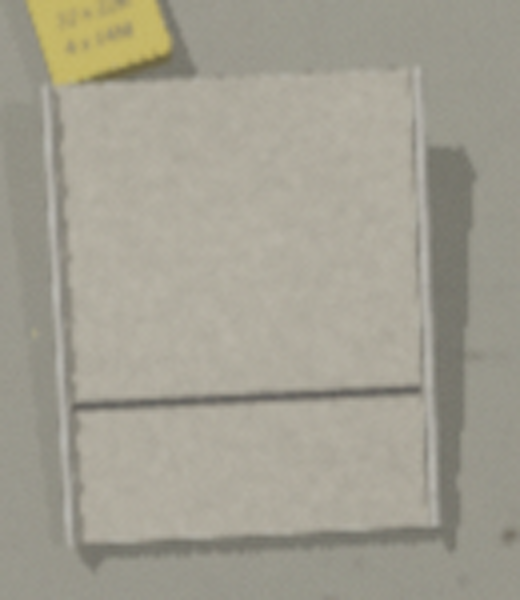

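The cream roll lying on its side is at top (191,262) / scene (246,301). The blue (151,308) and red (198,309) rolls stand upright, so they are decoys. The black chock is at top (477,242) / scene (374,214). The purple look-alike at (475,282) stays untouched. The crop confirms this. Next I fit the poses.

```bash
cat > h.py <<'E'
import numpy as np,cv2
from scipy.optimize import minimize
from plant import r
CAL={n:r.get_calibration(n) for n in("scene","top")}
def proj(n,X):
    c=CAL[n];P=np.asarray(X)@c["R"].T+c["t"];p=P@c["mtx"].T
    return p[:,:2]/p[:,2:]
def ray(n,uv,z):
    c=CAL[n];d=c["R"].T@np.linalg.inv(c["mtx"])@np.array([uv[0],uv[1],1.]);o=-c["R"].T@c["t"]
    return o+d*(z-o[2])/d[2]
def chockpts():
    return np.array([[sx*a,sy*.025,z] for sx in(-1,1) for sy in(-1,1) for a,z in((.028,0),(.012,.032))])
def rollpts():
    t=np.linspace(0,2*np.pi,40,endpoint=False)
    return np.array([[l,.033*np.cos(a),.033*np.sin(a)] for l in(-.029,.029) for a in t])
def place(P,x,y,yaw,z=0):
    c,s=np.cos(yaw),np.sin(yaw)
    return P@np.array([[c,s,0],[-s,c,0],[0,0,1]])+[x,y,z]
S=8
def sil(n,X,box):
    l,t,w,h=box
    p=(proj(n,X)-[l-.5,t-.5])*S
    hull=cv2.convexHull(p.astype(np.float32))
    m=np.zeros((h*S,w*S),np.uint8)
    cv2.fillConvexPoly(m,np.round(hull*16).astype(np.int32),255,shift=4)
    return cv2.resize(m,(w,h),interpolation=cv2.INTER_AREA)/255.
def fit(P,z,masks,x0):
    def f(v):
        e=0
        for n,(box,m) in masks.items():
            e+=np.abs(sil(n,place(P,*v,z),box)-m).sum()/m.sum()
        return e
    best=None
    for yaw in np.arange(0,np.pi,np.pi/8)+x0[2]:
        s=minimize(f,[x0[0],x0[1],yaw],method="Nelder-Mead",options=dict(initial_simplex=np.array([[x0[0],x0[1],yaw],[x0[0]+.01,x0[1],yaw],[x0[0],x0[1]+.01,yaw],[x0[0],x0[1],yaw+.15]]),xatol=1e-5,fatol=1e-5))
        if best is None or s.fun<best.fun: best=s
    return best
def softmask(im,n,box,kind):
    l,t,w,h=box;c=im[t:t+h,l:l+w].astype(float)
    if kind=="chock": m=c.max(2)<75
    else: m=(c[:,:,0]-c[:,:,2]>28)&(c[:,:,0]>95)
    m=m.astype(np.uint8)
    k,lab,st,_=cv2.connectedComponentsWithStats(m,connectivity=4)
    i=1+np.argmax(st[1:,4]);return (lab==i).astype(float)
E
cat > fit0.py <<'E'
from h import *
ims={n:cv2.imread(f"pics/{n}0.png")[:,:,::-1] for n in("scene","top")}
tiles=[]
for kind,P,z,bx,bt in(("chock",chockpts(),0,(360,198,32,30),(455,222,45,40)),("roll",rollpts(),.039,(222,278,50,46),(165,238,50,50))):
    M={"scene":(bx,softmask(ims["scene"],"scene",bx,kind)),"top":(bt,softmask(ims["top"],"top",bt,kind))}
    b=M["top"];ys,xs=np.nonzero(b[1]);x0=ray("top",(xs.mean()+bt[0],ys.mean()+bt[1]),z+.01)
    for MM in(M,{"top":M["top"]},{"scene":M["scene"]}):
        s=fit(P,z,MM,[x0[0],x0[1],0]);print(kind,list(MM),s.x[:2].round(4),np.degrees(s.x[2]).round(1),round(s.fun,3))
        if len(MM)==2:
            for n,(box,m) in M.items():
                l,t,w,h=box;c=cv2.resize(ims[n][t:t+h,l:l+w,::-1],None,fx=8,fy=8,interpolation=cv2.INTER_CUBIC)
                X=place(P,*s.x,z);hu=cv2.convexHull(((proj(n,X)-[l-.5,t-.5])*8).astype(np.float32)).astype(int)
                cv2.polylines(c,[hu],True,(0,255,0),1)
                mm=cv2.resize(m.astype(np.uint8),None,fx=8,fy=8,interpolation=cv2.INTER_NEAREST)
                cn,_=cv2.findContours(mm,0,2);cv2.drawContours(c,cn,-1,(0,0,255),1)
                o=np.zeros((400,400,3),np.uint8);c=c[:400,:400];o[:c.shape[0],:c.shape[1]]=c;tiles.append(o)
o=np.vstack([np.hstack(tiles[:2]),np.hstack(tiles[2:])]);cv2.imwrite("pics/fit0.png",cv2.resize(o,None,fx=.75,fy=.75))
E
python3 fit0.py
```

```text
chock ['scene', 'top'] [ 0.5024 -0.352 ] 156.2 0.379
chock ['top'] [ 0.5025 -0.358 ] 68.1 0.202
chock ['scene'] [ 0.5006 -0.3493] 158.5 0.12
roll ['scene', 'top'] [0.4668 0.3519] 112.4 0.404
roll ['top'] [0.4685 0.3538] 198.8 0.208
roll ['scene'] [0.4658 0.3521] 112.1 0.114
```

```bash
cat > board.py <<'E'
from h import *
ims={n:cv2.imread(f"pics/{n}0.png")[:,:,::-1].astype(float) for n in("scene","top")}
# dark line: world search. board line points: (−.055, y, .0243)
def samp(n,X):
    p=proj(n,X).astype(np.float32);g=cv2.GaussianBlur(ims[n].mean(2).astype(np.float32),(0,0),.6)
    return cv2.remap(g,p[None,:,0],p[None,:,1],cv2.INTER_CUBIC)[0]
def cost(v,cams):
    yy=np.linspace(-.095,.095,60);e=0
    for n in cams:
        L=lambda dx:samp(n,place(np.c_[np.full(60,-.055+dx),yy,np.full(60,.0243+.1405*dx)],*v))
        e+=(L(0)-.5*(L(-.012)+L(.012))).mean()
    return e
x0=ray("top",(333,239),.0243)
print(x0)
for cams in(("top",),("scene",),("top","scene")):
    # y from rails: fit with x,yaw only
    y=ray("top",(331.5,218),.032)[1]
    b=min((minimize(lambda v:cost([v[0],y,v[1]],cams),[x0[0]+.055+d,a],method="Nelder-Mead",options=dict(initial_simplex=[[x0[0]+.055+d,a],[x0[0]+.06+d,a],[x0[0]+.055+d,a+.03]])) for a in(-.03,0,.03) for d in(-.006,-.003,0,.003,.006)),key=lambda s:s.fun)
    print(cams,b.x[0].round(4),np.degrees(b.x[1]).round(2),b.fun)
    v=[b.x[0],y,b.x[1]]
# rail profile across y : print brightness along y for both rails, at rail top height (8mm above surface)
xs=np.linspace(-.13,.13,80)
for n in("top","scene"):
  for s in(-1,1):
    pr=[]
    for o in np.arange(.096,.126,.001):
        pr.append(samp(n,place(np.c_[xs,np.full(80,s*o),.040+.1405*xs],*v)).mean())
    print(n,s,np.round(pr).astype(int))
print(v)
for n in("top","scene"):
    c=(cv2.resize(ims[n][:,:,::-1].astype(np.uint8),None,fx=4,fy=4,interpolation=cv2.INTER_CUBIC))
    for q in([[-.14,-.11,.0123],[-.14,.11,.0123],[.14,.11,.0517],[.14,-.11,.0517]],[[-.055,-.11,.0243],[-.055,.11,.0243]]):
        p=((proj(n,place(np.array(q),*v))+.5)*4).astype(int);cv2.polylines(c,[p],True,(0,255,0),1)
    u=proj(n,np.array([[v[0],v[1],.03]]))[0]*4;a,b=int(u[0]),int(u[1]);cv2.imwrite(f"pics/b_{n}.png",c[b-280:b+280,a-280:a+280])
E
python3 board.py
python3 -c "
import cv2,numpy as np
cv2.imwrite('pics/bb.png',cv2.resize(np.hstack([cv2.imread('pics/b_top.png'),cv2.imread('pics/b_scene.png')]),(800,400)))"
```

```text
[0.51669632 0.00796125 0.0243    ]
('top',) 0.5716 1.69 -58.304569244384766
('scene',) 0.5681 1.6 -109.05740356445312
('top', 'scene') 0.5696 1.58 -146.94845581054688
top -1 [166 166 166 166 165 164 162 159 156 154 156 160 165 166 163 157 147 138
 130 125 122 121 121 121 121 121 121 121 122 122]
top 1 [168 167 167 167 167 167 167 167 166 163 160 154 148 142 137 136 137 142
 150 158 164 166 162 156 149 144 142 140 140 140]
scene -1 [168 171 175 180 185 191 197 201 202 202 198 193 186 179 172 166 162 159
 158 157 157 158 158 158 159 159 160 160 160 160]
scene 1 [188 188 188 188 188 188 188 189 189 189 189 189 189 188 187 186 184 183
 183 185 189 195 202 207 209 208 202 195 187 180]
[np.float64(0.5695835636313386), np.float64(0.010811215976671736), np.float64(0.027614821325987603)]
```

View pics/fit0.png

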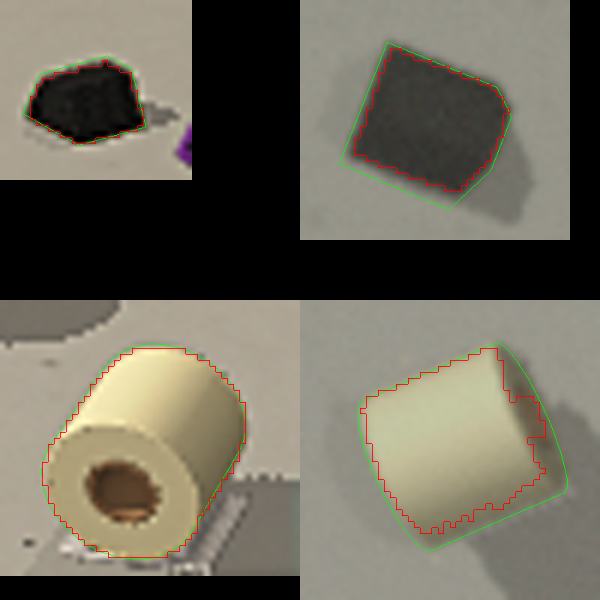

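View pics/bb.png

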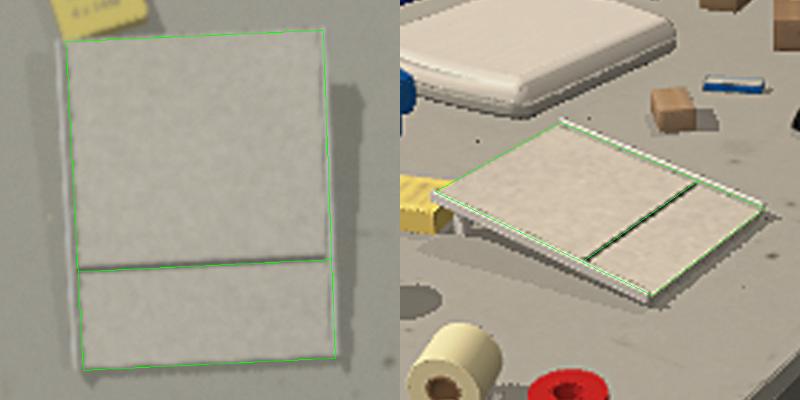

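Top view: the roll fit is centred at (191,262) and the chock at (477,242). The dark line runs roughly (288,241)–(378,238), and the overlays follow the outlines. The two cameras differ by about 3 mm in x, the same way for every object, so I use the average. Next is a helper for the steps, then the approach to the chock.

```bash
cat > go.py <<'E'
import sys,numpy as np
from plant import r
from scipy.spatial.transform import Rotation as R
def delta(x,y,z,ang):
    s=r.get_state();p=s["tool_pos"];M=R.from_quat(s["eef_rot"]).as_matrix()
    d=M.T@(np.array([x,y,z])-p)
    a=np.degrees(np.arctan2(M[1,0],M[0,0]))
    t=-((ang-a+90)%180-90)/360
    print("clock",round(s["clock"],2),"pos",p.round(4),"ang",a.round(2),"open",round(s["opening"],3),"F",s["contact_force"].round(1))
    print("tool d",d.round(4),"turn",round(t,4),"tilt",np.degrees(np.arccos(-M[2,2])).round(2), "q",s["q"].round(2))
if __name__=="__main__": delta(*map(float,sys.argv[1:5]))
E
B=python3; python3 go.py .5024 -.352 .238 -113.8
python3 -m jog '[[-0.008,-0.0227,0,0,0],[-0.008,-0.0227,0,0,0],[-0.008,-0.0227,0,0,0],[-0.008,-0.0227,0,0,0],[-0.008,-0.0227,0,0,0],[-0.008,-0.0227,0,0,0],[-0.008,-0.0227,0,0,0],[-0.008,-0.0227,0,0,0],[-0.008,-0.0227,0,0,0],[-0.008,-0.0227,0,0,0],[-0.008,-0.0227,0,0,0],[-0.008,-0.0227,0,0,0],[-0.008,-0.0227,0,0,0],[-0.008,-0.0227,0,0,0],[-0.008,-0.0227,0,0,0],[-0.008,-0.0227,0,0,0],[0,0,0,0,0],[0,0,0,0,0]]'
python3 go.py .5024 -.352 .238 -113.8
```

```text
clock 0.4 pos [ 0.1994 -0.5923  0.2386] ang -71.39 open 0.999 F [ 0.7 -0.5 -0.4]
tool d [-0.131  -0.3638  0.0007] turn 0.1178 tilt 0.01 q [ 1.28  0.69 -0.19  1.57  0.16  0.9  -0.22]
clock: 2.2
tool_pos: [0.5026, -0.3551, 0.2386]
eef_rot: [0.812, -0.583, -0.0, 0.0]
contact_force: [0.1, -1.4, 0.5]
opening: 0.999
clock 2.2 pos [ 0.5026 -0.3551  0.2386] ang -71.34 open 0.999 F [ 0.1 -1.4  0.5]
tool d [-0.003  -0.0008  0.0006] turn 0.1179 tilt 0.04 q [ 0.63  0.67 -0.15  1.6   0.12  0.88 -0.82]
```

```bash

python3 -m jog '[[-0.003,-0.0008,0.02,0,0],[0,0,0.02,0.0197,0],[0,0,0.02,0.0197,0],[0,0,0.02,0.0197,0],[0,0,0.02,0.0197,0],[0,0,0.02,0.0197,0],[0,0,0.02,0.0194,0],[0,0,0,0,0],[0,0,0,0,0]]'
python3 go.py .5024 -.352 .005 -113.8
python3 - <<'E'
from h import *
im=r.snapshot("top");cv2.imwrite("pics/top1.png",im[:,:,::-1]);s=r.snapshot("scene");cv2.imwrite("pics/scene1.png",s[:,:,::-1])
a=cv2.resize(im[180:300,420:540,::-1],(400,400),interpolation=2);b=cv2.resize(s[160:240,340:420,::-1],(400,400),interpolation=2)
cv2.imwrite("pics/c1.png",np.hstack([a,b]))
E
```

```text
clock: 3.1
tool_pos: [0.5017, -0.3532, 0.099]
eef_rot: [-0.546, 0.838, -0.0, -0.001]
contact_force: [0.7, -0.3, -0.1]
opening: 1.001
clock 3.1 pos [ 0.5017 -0.3532  0.099 ] ang -113.76 open 1.001 F [ 0.7 -0.3 -0.1]
tool d [-0.0015 -0.0002  0.094 ] turn 0.0001 tilt 0.07 q [ 0.51  0.86  0.06  1.72 -0.08  0.57 -1.38]
```

View pics/c1.png

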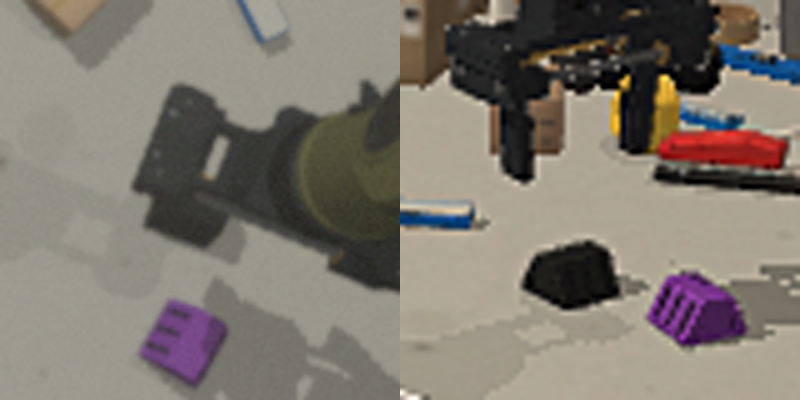

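The chock (crop right, ~(570,275)) lies below the open fingers. I check which way its slopes face before closing.

```bash
cat > chk.py <<'E'
from h import *
ims={n:cv2.imread(f"pics/{n}0.png")[:,:,::-1] for n in("scene","top")}
P=chockpts();bx=(360,198,32,30);bt=(455,222,45,40)
M={"scene":(bx,softmask(ims["scene"],"scene",bx,"chock"))}
c=ims["top"][bt[1]:bt[1]+bt[3],bt[0]:bt[0]+bt[2]].astype(float).max(2)
M["top"]=(bt,np.clip((105-c)/50,0,1))
def f(v,MM): return sum(np.abs(sil(n,place(P,*v,0),b)-m).sum()/m.sum() for n,(b,m) in MM.items())
tiles=[]
for y0 in(156,66):
    for MM in (M,{"top":M["top"]},{"scene":M["scene"]}):
        y=np.radians(y0);s=minimize(f,[.5024,-.352,y],args=(MM,),method="Nelder-Mead",options=dict(initial_simplex=[[.5,-.352,y],[.51,-.352,y],[.5,-.342,y],[.5,-.352,y+.1]]))
        print(y0,list(MM),s.x[:2].round(4),np.degrees(s.x[2]).round(1),round(s.fun,3))
        if len(MM)==2: v=s.x
    for n,(b,m) in M.items():
        l,t,w,h=b;k=8;g=np.clip(ims[n][t:t+h,l:l+w,::-1].astype(float)*2.2,0,255).astype(np.uint8);g=cv2.resize(g,None,fx=k,fy=k,interpolation=2)
        p=((proj(n,place(P,*v,0))-[l-.5,t-.5])*k).astype(int)
        for i,j in((0,1),(2,3),(4,5),(6,7),(0,2),(1,3),(4,6),(5,7),(0,4),(1,5),(2,6),(3,7)): cv2.line(g,tuple(map(int,p[i])),tuple(map(int,p[j])),(0,255,0),1)
        o=np.zeros((320,360,3),np.uint8);o[:g.shape[0],:g.shape[1]]=g;tiles.append(o)
cv2.imwrite("pics/chk.png",np.vstack([np.hstack(tiles[:2]),np.hstack(tiles[2:])])[:600])
E
python3 chk.py
```

```text
156 ['scene', 'top'] [ 0.5026 -0.3518] 156.1 0.436
156 ['top'] [ 0.5044 -0.354 ] 153.8 0.291
156 ['scene'] [ 0.5009 -0.349 ] 157.9 0.121
66 ['scene', 'top'] [ 0.5012 -0.3566] 68.7 0.478
66 ['top'] [ 0.5021 -0.3577] 69.0 0.257
66 ['scene'] [ 0.4996 -0.3522] 66.2 0.178
```

View pics/chk.png

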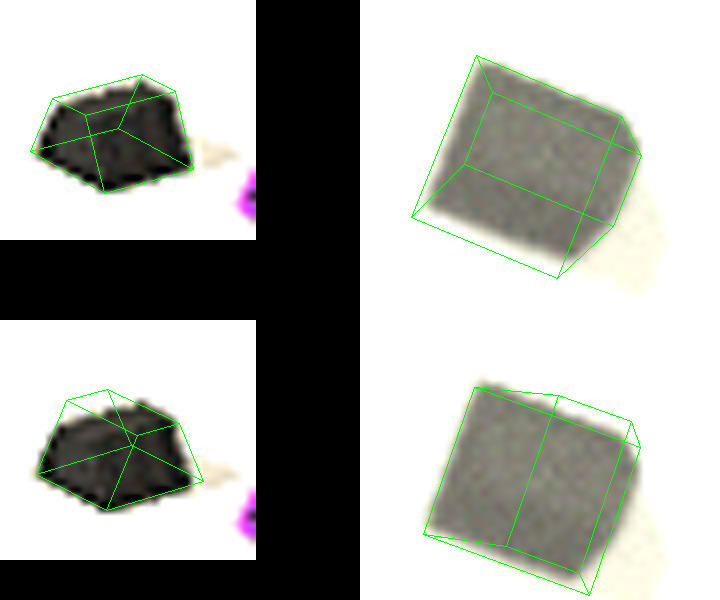

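The 156° orientation fits: the scene outline matches and the lit top shows in the top view. 66° does not. So the jaws are across the ends; lower and grip.

```bash

python3 -m jog '[[-0.0015,0,0.015,0,0],[0,0,0.015,0,0],[0,0,0.015,0,0],[0,0,0.015,0,0],[0,0,0.012,0,0],[0,0,0.01,0,0],[0,0,0.006,0,0],[0,0,0.005,0,0],[0,0,0,0,0],[0,0,0,0,0]]' 15
python3 go.py .5024 -.352 .005 -113.8
python3 -m jog '[[0,0,0,0,0.3],[0,0,0,0,0.4],[0,0,0,0,0.6],[0,0,0,0,0.6],[0,0,0,0,0.6],[0,0,0,0,0.6],[0,0,0,0,0.6],[0,0,0,0,0.6]]' 15
python3 go.py .5024 -.352 .005 -113.8
```

```text
clock: 4.2
tool_pos: [0.5035, -0.3509, 0.0061]
eef_rot: [-0.546, 0.838, -0.0, 0.0]
contact_force: [0.0, -0.2, -0.3]
opening: 0.997
clock 4.2 pos [ 0.5035 -0.3509  0.0061] ang -113.84 open 0.997 F [ 0.  -0.2 -0.3]
tool d [0.0015 0.0006 0.0011] turn -0.0001 tilt 0.04 q [ 0.51  1.01  0.04  1.73 -0.08  0.4  -1.38]
clock: 5.0
tool_pos: [0.5031, -0.3511, 0.0059]
eef_rot: [-0.546, 0.838, -0.0, -0.0]
contact_force: [-0.5, -1.4, 1.8]
opening: 0.567
clock 5.0 pos [ 0.5031 -0.3511  0.0059] ang -113.85 open 0.567 F [-0.5 -1.4  1.8]
tool d [0.0011 0.0002 0.0009] turn -0.0001 tilt 0.04 q [ 0.51  1.01  0.04  1.73 -0.08  0.4  -1.38]
```

```bash

python3 -m jog '[[0,0,-0.005,0,0.7],[0,0,-0.015,0,0.7],[0,0,-0.02,0,0.7],[0,0,-0.02,0,0.7],[0,0,-0.02,0,0.7],[0,0,-0.02,0,0.7],[0,0,0,0,0.7]]' 20
python3 go.py .5144 .0157 .105 -88.4
```

```text
clock: 5.7
tool_pos: [0.5052, -0.3516, 0.1092]
eef_rot: [-0.546, 0.838, -0.003, 0.001]
contact_force: [0.5, -0.5, -1.8]
opening: 0.564
clock 5.7 pos [ 0.5052 -0.3516  0.1092] ang -113.82 open 0.564 F [ 0.5 -0.5 -1.8]
tool d [-0.3397  0.14    0.0031] turn -0.0706 tilt 0.36 q [ 0.5   0.84  0.06  1.71 -0.08  0.58 -1.38]
```

```bash

python3 -m jog '[[-0.0200,0.0082,0,0,0.7],[-0.0200,0.0082,0,0,0.7],[-0.0200,0.0082,0,0,0.7],[-0.0200,0.0082,0,0,0.7],[-0.0200,0.0082,0,0,0.7],[-0.0200,0.0082,0,0,0.7],[-0.0200,0.0082,0,0,0.7],[-0.0200,0.0082,0,0,0.7],[-0.0200,0.0082,0,0,0.7],[-0.0200,0.0082,0,0,0.7],[-0.0200,0.0082,0,0,0.7],[-0.0200,0.0082,0,0,0.7],[-0.0200,0.0082,0,0,0.7],[-0.0200,0.0082,0,0,0.7],[-0.0200,0.0082,0,0,0.7],[-0.0200,0.0082,0,0,0.7],[-0.0200,0.0082,0,0,0.7],[0,0,0,0,0.7]]'
python3 -m jog '[[0,0,0,-0.0176,0.7],[0,0,0,-0.0176,0.7],[0,0,0,-0.0176,0.7],[0,0,0,-0.0176,0.7],[0,0,0,0,0.7],[0,0,0,0,0.7],[0,0,0,0,0.7]]'
python3 go.py .5144 .0157 .105 -88.4
python3 - <<'E'
from h import *
im=r.snapshot("top");s=r.snapshot("scene");cv2.imwrite("pics/top2.png",im[:,:,::-1]);cv2.imwrite("pics/scene2.png",s[:,:,::-1])
a=cv2.resize(im[150:290,260:400,::-1],(400,400),interpolation=2);b=cv2.resize(s[170:290,235:355,::-1],(400,400),interpolation=2)
cv2.imwrite("pics/c2.png",np.hstack([a,b]))
E
```

```text
clock: 7.5
tool_pos: [0.5128, 0.021, 0.1052]
eef_rot: [-0.548, 0.836, 0.001, 0.0]
contact_force: [0.4, -0.0, -0.5]
opening: 0.567
clock: 8.2
tool_pos: [0.513, 0.0162, 0.1056]
eef_rot: [0.716, -0.699, 0.0, 0.0]
contact_force: [0.6, 0.7, -0.2]
opening: 0.561
clock 8.2 pos [0.513  0.0162 0.1056] ang -88.63 open 0.561 F [ 0.6  0.7 -0.2]
tool d [ 0.0006 -0.0014  0.0006] turn -0.0006 tilt 0.02 q [-0.14  0.76  0.04  2.02 -0.07  0.36 -1.6 ]
```

View pics/c2.png

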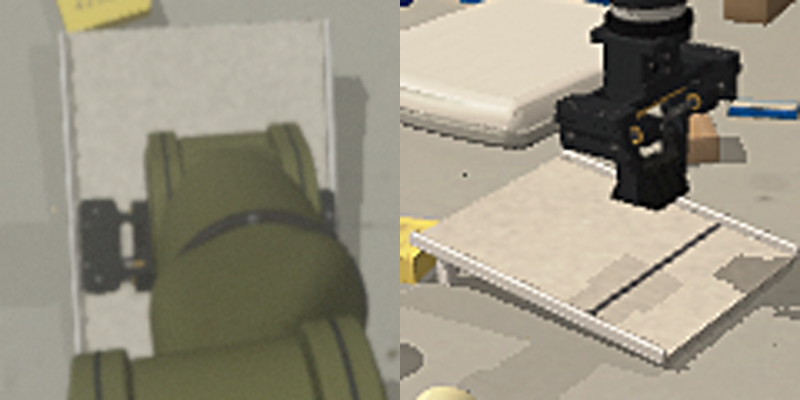

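The gripper holds the chock above the line (scene crop right, ~(650,190)). Lowering it, with a force check near contact.

```bash

python3 -m jog '[[0.0006,-0.0014,0.015,-0.0006,0.7],[0,0,0.015,0,0.7],[0,0,0.015,0,0.7],[0,0,0.012,0,0.7],[0,0,0.008,0,0.7],[0,0,0.002,0,0.7],[0,0,0,0,0.7],[0,0,0,0,0.7]]'
python3 go.py .5144 .0157 .0345 -88.4
```

```text
clock: 9.1
tool_pos: [0.5149, 0.0161, 0.0391]
eef_rot: [0.718, -0.696, 0.0, -0.0]
contact_force: [0.0, 0.4, -0.6]
opening: 0.567
clock 9.1 pos [0.5149 0.0161 0.0391] ang -88.28 open 0.567 F [ 0.   0.4 -0.6]
tool d [0.0004 0.0005 0.0046] turn 0.0003 tilt 0.05 q [-0.13  0.89  0.02  2.03 -0.07  0.22 -1.59]
```

```bash

python3 -m jog '[[0,0,0.002,0,0.7],[0,0,0.001,0,0.7],[0,0,0.001,0,0.7],[0,0,0.001,0,0.7],[0,0,0,0,0.7],[0,0,0,0,0.7]]' 6
python3 go.py .5144 .0157 .0345 -88.4
```

```text
clock: 9.7
tool_pos: [0.5145, 0.0161, 0.0337]
eef_rot: [0.718, -0.696, 0.0, 0.0]
contact_force: [-0.1, -0.5, -0.5]
opening: 0.57
clock 9.7 pos [0.5145 0.0161 0.0337] ang -88.27 open 0.57 F [-0.1 -0.5 -0.5]
tool d [ 0.0004  0.0001 -0.0008] turn 0.0004 tilt 0.0 q [-0.13  0.9   0.02  2.03 -0.07  0.21 -1.59]
```

```bash

python3 -m jog '[[0,0,0.001,0,0.7],[0,0,0,0,0.7],[0,0,0,0,0.7]]' 5
python3 -m jog '[[0,0,0.001,0,0.7],[0,0,0,0,0.7],[0,0,0,0,0.7]]' 5
python3 - <<'E'
from h import *
s=r.snapshot("scene");cv2.imwrite("pics/scene3.png",s[:,:,::-1])
cv2.imwrite("pics/c3.png",cv2.resize(s[170:290,235:355,::-1],(600,600),interpolation=2))
E
```

```text
clock: 10.0
tool_pos: [0.5142, 0.0161, 0.0327]
eef_rot: [0.718, -0.696, -0.0, 0.0]
contact_force: [-1.3, -0.0, 0.7]
opening: 0.57
clock: 10.3
tool_pos: [0.5142, 0.0161, 0.0316]
eef_rot: [0.718, -0.696, -0.0, 0.0]
contact_force: [-1.5, 1.1, 1.3]
opening: 0.565
```

View pics/c3.png

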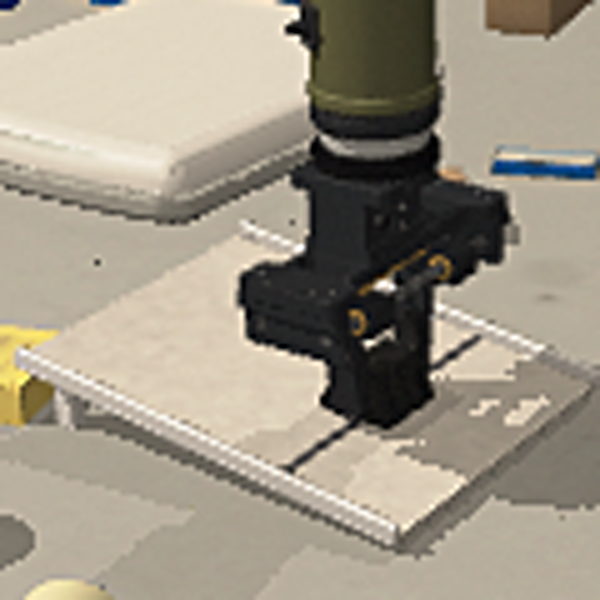

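First contact shows (Fz ~1.3 N), with the chock astride the line at crop ~(375,385). Releasing gently, then clearing upwards to look.

```bash

python3 -m jog '[[0,0,0.0005,0,0.45],[0,0,0,0,0.42],[0,0,0,0,0.4],[0,0,0,0,0.35],[0,0,0,0,0.3],[0,0,0,0,0.2],[0,0,0,0,0.1],[0,0,0,0,0],[0,0,0,0,0],[0,0,-0.005,0,0],[0,0,-0.01,0,0],[0,0,-0.02,0,0],[0,0,-0.025,0,0],[0,0,-0.025,0,0],[0,0,-0.025,0,0],[0,0,0,0,0]]' 5
python3 go.py .4668 .3519 .18 -67.6
```

```text
clock: 11.95
tool_pos: [0.5166, 0.0161, 0.1447]
eef_rot: [0.718, -0.696, 0.002, -0.002]
contact_force: [0.7, 0.1, -0.3]
opening: 1.0
clock 11.95 pos [0.5166 0.0161 0.1447] ang -88.29 open 1.0 F [ 0.7  0.1 -0.3]
tool d [-0.3371  0.0395 -0.0354] turn -0.0575 tilt 0.38 q [-0.15  0.7   0.04  1.99 -0.06  0.45 -1.6 ]
```

```bash

python3 -m jog '[[-0.0198,0.0023,-0.002,0,0],[-0.0198,0.0023,-0.002,0,0],[-0.0198,0.0023,-0.002,0,0],[-0.0198,0.0023,-0.002,0,0],[-0.0198,0.0023,-0.002,0,0],[-0.0198,0.0023,-0.002,0,0],[-0.0198,0.0023,-0.002,0,0],[-0.0198,0.0023,-0.002,0,0],[-0.0198,0.0023,-0.002,0,0],[-0.0198,0.0023,-0.002,0,0],[-0.0198,0.0023,-0.002,0,0],[-0.0198,0.0023,-0.002,0,0],[-0.0198,0.0023,-0.002,0,0],[-0.0198,0.0023,-0.002,0,0],[-0.0198,0.0023,-0.002,0,0],[-0.0198,0.0023,-0.002,0,0],[-0.0198,0.0023,-0.002,0,0],[0,0,0,0,0]]'
python3 -m jog '[[0,0,0,-0.0192,0],[0,0,0,-0.0192,0],[0,0,0,-0.0191,0],[0,0,0,0,0],[0,0,0,0,0]]'
python3 go.py .4668 .3519 .020 -67.6
cat > chkc.py <<'E'
from h import *
import sys
k=sys.argv[1]
ims={}
for n in("top","scene"):
    ims[n]=r.snapshot(n);cv2.imwrite(f"pics/{n}{k}.png",ims[n][:,:,::-1])
th=np.radians(8)
Rt=np.array([[np.cos(th),0,-np.sin(th)],[0,1,0],[np.sin(th),0,np.cos(th)]])
P=chockpts()@Rt.T
B=(.5694,.0172,np.radians(1.6))
c,s=np.cos(B[2]),np.sin(B[2])
def pose(v): # v board frame x,y,yaw
    x,y,a=v
    return place(place(P,x,y,a,.032+.1405*x),*B)
tiles=[]
for n in("top","scene"):
    u=proj(n,pose([-.055,0,0])).mean(0).astype(int);b=(u[0]-24,u[1]-24,48,48)
    l,t,w,h=b;g=ims[n][t:t+h,l:l+w].astype(float).max(2)
    m=(g<75).astype(np.uint8);kk,lab,st,_=cv2.connectedComponentsWithStats(m,connectivity=4);m=(lab==1+np.argmax(st[1:,4])).astype(float)
    f=lambda v:np.abs(sil(n,pose(v),b)-m).sum()/m.sum()
    so=minimize(f,[-.055,0,0],method="Nelder-Mead",options=dict(initial_simplex=[[-.055,0,0],[-.047,0,0],[-.055,.008,0],[-.055,0,.1]]))
    print(n,"board frame mm",(so.x[:2]*1000).round(1),"yaw",np.degrees(so.x[2]).round(1),round(so.fun,3))
    K=8;I=np.clip(ims[n][t:t+h,l:l+w,::-1].astype(float)*1.4,0,255).astype(np.uint8);I=cv2.resize(I,None,fx=K,fy=K,interpolation=2)
    for v,col in((so.x,(0,255,0)),([-.055,0,0],(0,0,255))):
        p=((proj(n,pose(v))-[l-.5,t-.5])*K).astype(int)
        for i,j in((0,1),(2,3),(4,5),(6,7),(0,2),(1,3),(4,6),(5,7),(0,4),(1,5),(2,6),(3,7)): cv2.line(I,tuple(map(int,p[i])),tuple(map(int,p[j])),col,1)
    tiles.append(I)
cv2.imwrite(f"pics/ck{k}.png",np.hstack(tiles))
E
python3 chkc.py 4
```

```text
clock: 13.75
tool_pos: [0.4639, 0.3549, 0.175]
eef_rot: [0.719, -0.695, -0.001, -0.001]
contact_force: [-0.5, 0.7, -0.5]
opening: 1.002
clock: 14.25
tool_pos: [0.4654, 0.3501, 0.175]
eef_rot: [0.83, -0.558, 0.0, 0.001]
contact_force: [0.3, 0.1, -0.4]
opening: 1.001
clock 14.25 pos [0.4654 0.3501 0.175 ] ang -67.81 open 1.001 F [ 0.3  0.1 -0.4]
tool d [-0.0013 -0.0021  0.155 ] turn -0.0006 tilt 0.06 q [-0.76  0.72  0.06  1.77 -0.06  0.66 -1.85]
top board frame mm [-49.4  -1.8] yaw -18.7 11.084
scene board frame mm [-53.3   5.3] yaw 4.9 0.136
```

View pics/ck4.png

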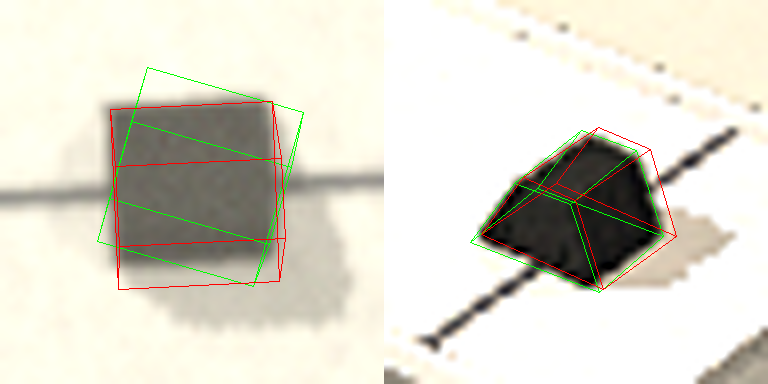

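```bash
python3 -c "
import cv2,numpy as np
a=cv2.imread('pics/top4.png');b=cv2.imread('pics/scene4.png')
cv2.imwrite('pics/c4.png',np.hstack([cv2.resize(a[150:290,265:405],(400,400),interpolation=2),cv2.resize(b[200:290,240:360],(400,300),interpolation=2).repeat(1,0) if 0 else cv2.resize(b[190:310,235:355],(400,400),interpolation=2)]))"
```

```text
(no output)
```

View pics/c4.png

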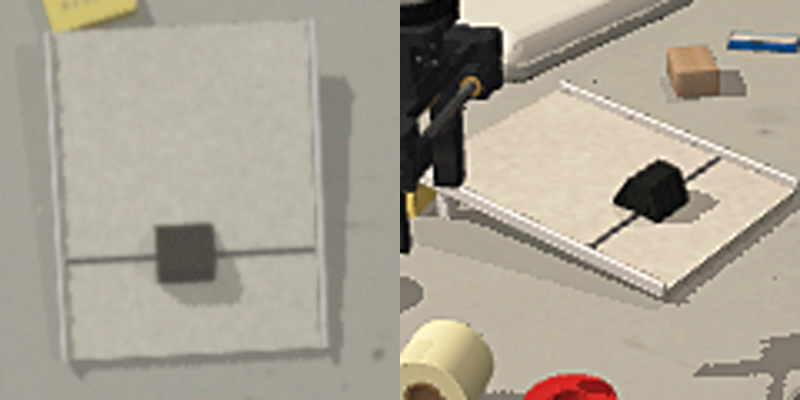

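```bash
cat > chkd.py <<'E'
from h import *
import sys
k=sys.argv[1]
ims={n:cv2.imread(f"pics/{n}{k}.png")[:,:,::-1] for n in("top","scene")}
th=np.radians(8)
Rt=np.array([[np.cos(th),0,-np.sin(th)],[0,1,0],[np.sin(th),0,np.cos(th)]])
P=chockpts()@Rt.T
# per-camera board pose from line & rails
BP={"top":(.5715,.0158,np.radians(1.65)),"scene":(.5679,.0186,np.radians(1.6))}
tiles=[]
for n in("top","scene"):
    B=BP[n]
    pose=lambda v:place(place(P,v[0],v[1],v[2],.032+.1405*v[0]),*B)
    u=proj(n,pose([-.055,0,0])).mean(0).astype(int);b=(u[0]-24,u[1]-24,48,48)
    l,t,w,h=b;g=ims[n][t:t+h,l:l+w].astype(float).max(2)
    print(n,"dark",np.percentile(g,2),"bg",np.median(g))
    lo=np.percentile(g,2)+6;m=np.clip((lo+35-g)/30,0,1) 
    mm=cv2.morphologyEx((m>.5).astype(np.uint8),cv2.MORPH_OPEN,np.ones((5,5),np.uint8))
    kk,lab,st,_=cv2.connectedComponentsWithStats(mm);mk=(lab==1+np.argmax(st[1:,4]))
    m=m*cv2.dilate(mk.astype(np.uint8),np.ones((3,3)))
    f=lambda v:np.abs(sil(n,pose(v),b)-m).sum()/m.sum()
    so=minimize(f,[-.055,0,0],method="Nelder-Mead",options=dict(initial_simplex=[[-.055,0,0],[-.047,0,0],[-.055,.008,0],[-.055,0,.1]]))
    print(n,"board frame mm",(so.x[:2]*1000).round(1),"yaw",np.degrees(so.x[2]).round(1),round(so.fun,3))
    K=8;I=np.clip(ims[n][t:t+h,l:l+w,::-1].astype(float)*1.4,0,255).astype(np.uint8);I=cv2.resize(I,None,fx=K,fy=K,interpolation=2)
    for v,col in((so.x,(0,255,0)),([-.055,0,0],(0,0,255))):
        p=((proj(n,pose(v))-[l-.5,t-.5])*K).astype(int)
        for i,j in((0,1),(2,3),(4,5),(6,7),(0,2),(1,3),(4,6),(5,7),(0,4),(1,5),(2,6),(3,7)): cv2.line(I,tuple(map(int,p[i])),tuple(map(int,p[j])),col,1)
    tiles.append(I)
cv2.imwrite(f"pics/cd{k}.png",np.hstack(tiles))
E
python3 chkd.py 4
```

```text
top dark 74.0 bg 184.0
top board frame mm [-52.5   2.6] yaw -2.8 0.225
scene dark 17.0 bg 220.0
scene board frame mm [-50.4   2.6] yaw 10.3 0.259
```

View pics/cd4.png

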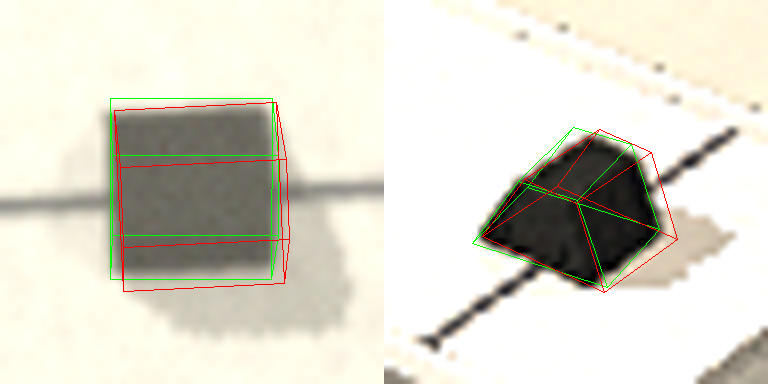

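```bash
cat > fit5.py <<'E'
from h import *
# free-shape fit of the chock using pre-move (table) images and on-board images
import itertools
def pts(foot,top,hh,L): return np.array([[sx*a,sy*L/2,z] for sx in(-1,1) for sy in(-1,1) for a,z in((foot/2,0),(top/2,hh))])
th=np.radians(8);Rt=np.array([[np.cos(th),0,-np.sin(th)],[0,1,0],[np.sin(th),0,np.cos(th)]])
BP={"top":(.5715,.0158,np.radians(1.65)),"scene":(.5679,.0186,np.radians(1.6))}
def mask(im,n,c,board):
    l,t=int(c[0])-24,int(c[1])-24;g=im[t:t+48,l:l+48].astype(float).max(2)
    if n=="scene": g=np.where((im[t:t+48,l:l+48].astype(float).max(2)-im[t:t+48,l:l+48].min(2))>50,200,g)
    lo=np.percentile(g,3) if n=="top" else 20
    bg=180 if board else 150
    if n=="scene" : bg=140
    thr=(lo+bg)/2-8
    m=(g<thr).astype(np.uint8)
    m=cv2.morphologyEx(m,cv2.MORPH_OPEN,np.ones((4,4),np.uint8))
    _,lab,st,_=cv2.connectedComponentsWithStats(m);m=lab==1+np.argmax(st[1:,4]);return (l,t,48,48),m.astype(float)
def edge(n,k,board,c):
    im=cv2.imread(f"pics/{n}{k}.png")[:,:,::-1];return mask(im,n,c,board)
for k,board in((0,False),(4,True)):
    for foot in(.056,.052,.048,.046):
        out=[]
        for n in("top","scene"):
            Q=pts(foot,.024,.032,.05)
            pose=(lambda v:place(place(Q@Rt.T,*v,.032+.1405*v[0]),*BP[n])) if board else (lambda v:place(Q,*v))
            v0=[-.055,0,0] if board else [.5024,-.352,np.radians(156)]
            b,m=edge(n,k,board,proj(n,pose(v0)).mean(0))
            f=lambda v:np.abs(sil(n,pose(v),b)-m).sum()/m.sum()
            s=min((minimize(f,np.array(v0)+d,method="Nelder-Mead",options=dict(initial_simplex=np.array(v0)+np.array(d)+np.array([[0,0,0],[.006,0,0],[0,.006,0],[0,0,.08]]))) for d in([0,0,0],[.002,.002,.03],[.002,.002,-.03])),key=lambda s:s.fun)
            out.append((n,(s.x[:2]*1000).round(1).tolist(),np.degrees(s.x[2]).round(1),round(s.fun,3),int(m.sum())))
        print(k,foot,out)
E
python3 fit5.py
```

```text
0 0.056 [('top', [502.7, -356.3], np.float64(156.6), np.float64(0.153), 434), ('scene', [493.3, -342.5], np.float64(159.3), np.float64(0.152), 186)]
0 0.052 [('top', [501.8, -355.8], np.float64(157.1), np.float64(0.083), 434), ('scene', [493.2, -341.5], np.float64(159.8), np.float64(0.127), 186)]
0 0.048 [('top', [501.8, -355.9], np.float64(160.9), np.float64(0.083), 434), ('scene', [492.5, -340.6], np.float64(159.9), np.float64(0.111), 186)]
0 0.046 [('top', [501.9, -355.8], np.float64(161.3), np.float64(0.112), 434), ('scene', [492.0, -340.8], np.float64(157.3), np.float64(0.104), 186)]
4 0.056 [('top', [-54.7, -0.2], np.float64(-2.8), np.float64(0.142), 414), ('scene', [-56.2, 5.9], np.float64(8.8), np.float64(0.151), 257)]
4 0.052 [('top', [-54.6, -0.2], np.float64(-2.8), np.float64(0.062), 414), ('scene', [-57.4, 6.4], np.float64(5.3), np.float64(0.126), 257)]
4 0.048 [('top', [-56.1, -0.1], np.float64(-2.8), np.float64(0.052), 414), ('scene', [-58.1, 6.5], np.float64(1.1), np.float64(0.108), 257)]
4 0.046 [('top', [-56.2, -0.2], np.float64(-2.8), np.float64(0.086), 414), ('scene', [-58.7, 6.9], np.float64(0.2), np.float64(0.102), 257)]
```

```bash
sed -i 's/np.ones((4,4)/np.ones((5,5) if n=="top" else (3,3)/' fit5.py; python3 fit5.py
python3 - <<'E'
import re
s=open('board.py').read()
s=s.replace('{n}0.png','{n}4.png')
# scan rails w/ current images; restrict line rows outside chock
s=s.replace('yy=np.linspace(-.095,.095,60)','yy=np.r_[np.linspace(-.09,-.05,30),np.linspace(.05,.09,30)]')
open('board4.py','w').write(s)
E
python3 board4.py
```

```text
0 0.056 [('top', [504.5, -352.9], np.float64(154.6), np.float64(0.161), 430), ('scene', [500.6, -348.5], np.float64(155.1), np.float64(0.142), 186)]
0 0.052 [('top', [504.4, -353.7], np.float64(157.5), np.float64(0.091), 430), ('scene', [500.2, -347.3], np.float64(155.1), np.float64(0.117), 186)]
0 0.048 [('top', [504.5, -353.6], np.float64(160.4), np.float64(0.093), 430), ('scene', [499.9, -346.6], np.float64(156.9), np.float64(0.102), 186)]
0 0.046 [('top', [504.2, -353.8], np.float64(159.1), np.float64(0.12), 430), ('scene', [498.9, -346.1], np.float64(155.2), np.float64(0.098), 186)]
4 0.056 [('top', [-52.8, 2.5], np.float64(-2.8), np.float64(0.155), 410), ('scene', [-51.8, 4.6], np.float64(5.8), np.float64(0.141), 260)]
4 0.052 [('top', [-53.5, 2.3], np.float64(-2.8), np.float64(0.071), 410), ('scene', [-51.9, 4.2], np.float64(4.0), np.float64(0.113), 260)]
4 0.048 [('top', [-53.4, 2.2], np.float64(-2.8), np.float64(0.043), 410), ('scene', [-52.9, 4.3], np.float64(2.3), np.float64(0.095), 260)]
4 0.046 [('top', [-54.8, 2.2], np.float64(-2.8), np.float64(0.075), 410), ('scene', [-53.5, 4.5], np.float64(0.1), np.float64(0.093), 260)]
[0.51669632 0.00796125 0.0243    ]
('top',) 0.5717 1.68 -61.05290222167969
('scene',) 0.5682 1.47 -113.51863098144531
('top', 'scene') 0.5696 1.52 -152.43060302734375
top -1 [177 177 177 177 176 175 173 170 167 165 167 171 176 177 174 168 158 148
 140 135 132 130 130 130 130 130 130 131 131 132]
top 1 [179 179 178 178 178 178 178 178 176 174 170 165 159 152 147 146 147 153
 161 169 175 177 173 167 160 155 152 151 150 150]
scene -1 [182 185 189 194 199 205 210 214 215 215 211 206 199 192 185 179 175 173
 172 171 171 171 172 172 173 173 173 174 174 174]
scene 1 [176 176 175 174 174 174 173 173 173 173 173 173 172 172 171 169 168 167
 168 169 173 179 184 188 190 189 185 180 175 171]
[np.float64(0.5695537619320057), np.float64(0.010811215976671736), np.float64(0.026463069529272614)]
```

The cameras agree that the chock sits ~3.5 mm too far to +y and ~2 mm uphill, square to the line within about 2–3°. There is time left, so I regrip and shift it.

```bash
python3 go.py .5142 .0161 .11 -88.3
python3 -m jog '[[0,0,0,0.019,0],[0,0,0,0.019,0],[0,0,0,0.019,0],[0,0,0,0,0]]'
python3 go.py .5142 .0161 .11 -88.3
```

```text
clock 14.35 pos [0.4654 0.3507 0.1751] ang -67.73 open 1.0 F [-0.8 -0.1 -0.6]
tool d [0.3281 0.0816 0.0653] turn 0.0572 tilt 0.04 q [-0.76  0.72  0.06  1.77 -0.06  0.66 -1.85]
clock: 14.75
tool_pos: [0.4652, 0.3513, 0.1751]
eef_rot: [0.718, -0.696, 0.0, 0.0]
contact_force: [0.6, -0.1, -0.2]
opening: 1.002
clock 14.75 pos [0.4652 0.3513 0.1751] ang -88.17 open 1.002 F [ 0.6 -0.1 -0.2]
tool d [ 0.3365 -0.0383  0.0654] turn 0.0004 tilt 0.05 q [-0.82  0.72  0.16  1.77 -0.17  0.66 -2.1 ]
```

```bash

python3 -m jog '[[0.024,-0.0027,0,0,0],[0.024,-0.0027,0,0,0],[0.024,-0.0027,0,0,0],[0.024,-0.0027,0,0,0],[0.024,-0.0027,0,0,0],[0.024,-0.0027,0,0,0],[0.024,-0.0027,0,0,0],[0.024,-0.0027,0,0,0],[0.024,-0.0027,0.01,0,0],[0.024,-0.0027,0.01,0,0],[0.024,-0.0027,0.01,0,0],[0.024,-0.0027,0.015,0,0],[0.024,-0.0027,0.015,0,0],[0.0245,-0.0032,0.005,0,0],[0,0,0,0,0],[0,0,0,0,0]]'
python3 go.py .5142 .0161 .0311 -88.3
```

```text
clock: 16.35
tool_pos: [0.5148, 0.0164, 0.1102]
eef_rot: [0.719, -0.695, -0.0, -0.0]
contact_force: [-0.3, 0.4, 0.1]
opening: 1.004
clock 16.35 pos [0.5148 0.0164 0.1102] ang -88.07 open 1.004 F [-0.3  0.4  0.1]
tool d [0.0003 0.0007 0.0791] turn 0.0006 tilt 0.02 q [-0.14  0.76  0.04  2.01 -0.07  0.37 -1.59]
```

```bash

python3 -m jog '[[0,0.0007,0.02,0,0],[0,0,0.02,0,0],[0,0,0.018,0,0],[0,0,0.012,0,0],[0,0,0.006,0,0],[0,0,0.003,0,0],[0,0,0,0,0],[0,0,0,0,0.3],[0,0,0,0,0.4],[0,0,0,0,0.7],[0,0,0,0,0.7],[0,0,0,0,0.7],[0,0,0,0,0.7]]' 15
python3 go.py .5142 .0161 .0311 -88.3
python3 -m jog '[[0,0,-0.004,0,0.7],[0,0,-0.006,0,0.7],[0.0017,0.001,0,0,0.7],[0.0017,0.0011,0,0,0.7],[0,0,0,0,0.7],[0,0,0,0,0.7]]' 15
python3 go.py .5122 .0126 .0311 -88.3
```

```text
clock: 17.65
tool_pos: [0.5142, 0.0163, 0.0313]
eef_rot: [0.719, -0.695, 0.0, -0.0]
contact_force: [0.0, -0.5, 1.7]
opening: 0.566
clock 17.65 pos [0.5142 0.0163 0.0313] ang -88.1 open 0.566 F [ 0.  -0.5  1.7]
tool d [ 0.0002 -0.      0.0002] turn 0.0006 tilt 0.01 q [-0.13  0.91  0.02  2.04 -0.08  0.2  -1.58]
clock: 18.25
tool_pos: [0.512, 0.0127, 0.0411]
eef_rot: [0.719, -0.695, -0.0, 0.0]
contact_force: [-0.2, 0.3, -1.9]
opening: 0.563
clock 18.25 pos [0.512  0.0127 0.0411] ang -88.11 open 0.563 F [-0.2  0.3 -1.9]
tool d [ 0.0001 -0.0002  0.01  ] turn 0.0005 tilt 0.01 q [-0.13  0.89  0.02  2.04 -0.07  0.22 -1.58]
```

```bash

python3 -m jog '[[0,0,0.005,0.0005,0.7],[0,0,0.003,0,0.7],[0,0,0.001,0,0.7],[0,0,0.0012,0,0.7],[0,0,0,0,0.7],[0,0,0,0,0.7]]' 10
python3 -m jog '[[0,0,0,0,0.43],[0,0,0,0,0.4],[0,0,0,0,0.35],[0,0,0,0,0.3],[0,0,0,0,0.2],[0,0,0,0,0],[0,0,0,0,0],[0,0,0,0,0],[0,0,-0.005,0,0],[0,0,-0.01,0,0],[0,0,-0.02,0,0],[0,0,-0.025,0,0],[0,0,-0.025,0,0],[0,0,-0.02,0,0],[0,0,0,0,0]]' 5
python3 go.py .4668 .3519 .175 -67.6
```

```text
clock: 18.85
tool_pos: [0.512, 0.0129, 0.031]
eef_rot: [0.718, -0.696, -0.0, 0.0]
contact_force: [0.2, 0.8, -0.8]
opening: 0.567
clock: 20.35
tool_pos: [0.5138, 0.0129, 0.139]
eef_rot: [0.718, -0.696, 0.002, -0.002]
contact_force: [0.4, -0.1, -0.6]
opening: 1.001
clock 20.35 pos [0.5138 0.0129 0.139 ] ang -88.28 open 1.001 F [ 0.4 -0.1 -0.6]
tool d [-0.3403  0.0366 -0.0361] turn -0.0575 tilt 0.33 q [-0.14  0.7   0.05  2.   -0.07  0.43 -1.58]
```

```bash

python3 -m jog '[[-0.02,0.0022,-0.002,0,0],[-0.02,0.0022,-0.002,0,0],[-0.02,0.0022,-0.002,0,0],[-0.02,0.0022,-0.002,0,0],[-0.02,0.0022,-0.002,0,0],[-0.02,0.0022,-0.002,0,0],[-0.02,0.0022,-0.002,0,0],[-0.02,0.0022,-0.002,0,0],[-0.02,0.0022,-0.002,0,0],[-0.02,0.0022,-0.002,0,0],[-0.02,0.0022,-0.002,0,0],[-0.02,0.0022,-0.002,0,0],[-0.02,0.0022,-0.002,0,0],[-0.02,0.0022,-0.002,0,0],[-0.02,0.0022,-0.002,0,0],[-0.02,0.0022,-0.002,0,0],[-0.02,0.0022,-0.002,0,0],[0,0,0,0,0]]'
python3 -m jog '[[0,0,0,-0.0192,0],[0,0,0,-0.0192,0],[0,0,0,-0.0191,0],[0,0,0,0,0],[0,0,0,0,0]]'
python3 go.py .4660 .3515 .020 -67.6
python3 chkc.py 5; sed -i 's/(4,True)/(5,True)/;s/(0,False),//;s/(.056,.052,.048,.046)/(.052,.048)/' fit5.py; sed -i 's/for k,board in((5,True)):/for k,board in((5,True),):/' fit5.py; python3 fit5.py; python3 chkd.py 5
```

```text
clock: 22.15
tool_pos: [0.463, 0.355, 0.1695]
eef_rot: [0.719, -0.695, -0.001, -0.001]
contact_force: [-0.7, 1.3, -0.7]
opening: 0.999
clock: 22.65
tool_pos: [0.4646, 0.3503, 0.1697]
eef_rot: [0.83, -0.558, 0.0, 0.001]
contact_force: [0.1, 0.3, 0.8]
opening: 1.001
clock 22.65 pos [0.4646 0.3503 0.1697] ang -67.8 open 1.001 F [0.1 0.3 0.8]
tool d [-0.0007 -0.0019  0.1497] turn -0.0006 tilt 0.07 q [-0.76  0.72  0.06  1.77 -0.07  0.65 -1.84]
top board frame mm [-158.4   22.4] yaw -93.1 1.0
scene board frame mm [-55.    1.6] yaw 5.0 0.14
5 0.052 [('top', [-54.6, -0.3], np.float64(-2.8), np.float64(0.055), 418), ('scene', [-53.7, -0.2], np.float64(5.3), np.float64(0.117), 256)]
5 0.048 [('top', [-55.3, -0.2], np.float64(-2.7), np.float64(0.054), 418), ('scene', [-54.8, 0.4], np.float64(2.0), np.float64(0.1), 256)]
top dark 74.0 bg 184.0
top board frame mm [-55.7  -0.5] yaw -2.9 0.216
scene dark 18.0 bg 220.0
scene board frame mm [-53.1   0.4] yaw 10.8 0.221
```

View pics/cd5.png

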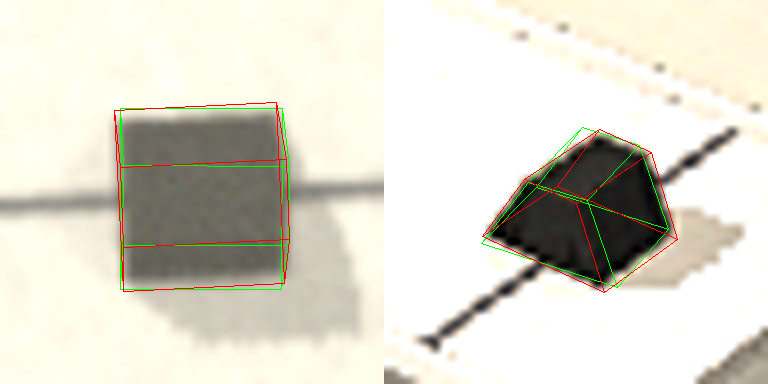

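The mended chock is in place: the fit reads (−55, 0) ± 1 mm in both cameras, astride the line (top crop ~(200,195)). Next, the roll.

```bash
python3 go.py .4650 .3495 .020 -67.6
python3 -m jog '[[0.0007,-0.0008,0.02,-0.0006,0],[0,0,0.02,0,0],[0,0,0.02,0,0],[0,0,0.02,0,0],[0,0,0.02,0,0],[0,0,0.015,0,0],[0,0,0.015,0,0],[0,0,0.01,0,0],[0,0,0.006,0,0],[0,0,0.004,0,0],[0,0,0,0,0],[0,0,0,0,0]]'
python3 go.py .4650 .3495 .020 -67.6
python3 - <<'E'
from h import *
s=r.snapshot("scene");cv2.imwrite("pics/scene6.png",s[:,:,::-1]);cv2.imwrite("pics/c6.png",cv2.resize(s[230:350,190:310,::-1],(600,600),interpolation=2))
E
```

```text
clock 22.75 pos [0.4645 0.3508 0.1698] ang -67.73 open 1.0 F [-0.3 -0.3  0.6]
tool d [0.0013 0.     0.1498] turn -0.0004 tilt 0.04 q [-0.76  0.72  0.06  1.77 -0.07  0.65 -1.84]
clock: 23.95
tool_pos: [0.4658, 0.3514, 0.0204]
eef_rot: [0.832, -0.555, 0.0, -0.0]
contact_force: [-0.6, -0.3, -0.0]
opening: 0.998
clock 23.95 pos [0.4658 0.3514 0.0204] ang -67.36 open 0.998 F [-0.6 -0.3 -0. ]
tool d [0.0015 0.0015 0.0004] turn 0.0007 tilt 0.05 q [-0.74  0.96  0.03  1.83 -0.08  0.35 -1.83]
```

View pics/c6.png

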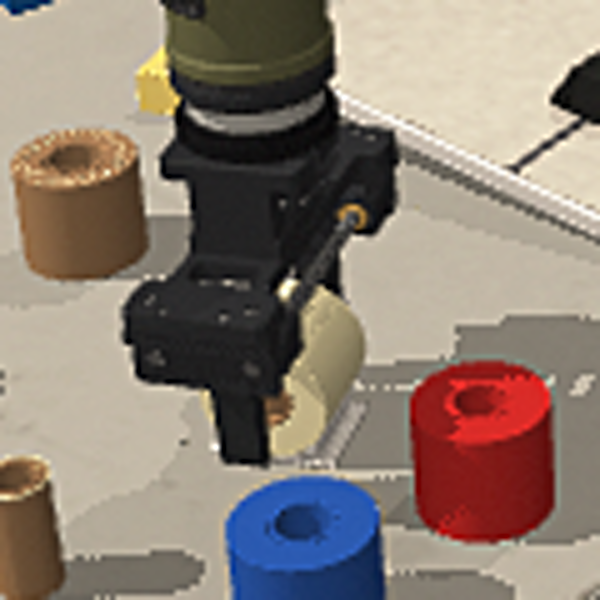

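```bash
python3 - <<'E'
from h import *
im=cv2.imread("pics/scene6.png");l,t,K=190,230,5
I=cv2.resize(im[t:t+120,l:l+120],(600,600),interpolation=2)
a=np.radians(-67.5);X=np.array([np.cos(a),np.sin(a),0]);Y=np.array([np.sin(a),-np.cos(a),0])
T=np.array([.4655,.3510,.0204])
def draw(P,col):
    p=((proj("scene",P)-[l-.5,t-.5])*K).astype(np.int32);cv2.polylines(I,[p],True,col,1)
for s in(-1,):
    for zz in(0,.03):
        draw([T+s*.044*X-.009*Y+[0,0,zz],T+s*.044*X+.009*Y+[0,0,zz],T+s*.0615*X+.009*Y+[0,0,zz],T+s*.0615*X-.009*Y+[0,0,zz]],(255,0,255))
R=place(rollpts(),.4668,.3519,np.radians(112.4),.039)
draw(R[:40],(0,255,0));draw(R[40:],(0,255,0))
cv2.imwrite("pics/c6b.png",I)
E
```

```text
(no output)
```

View pics/c6b.png

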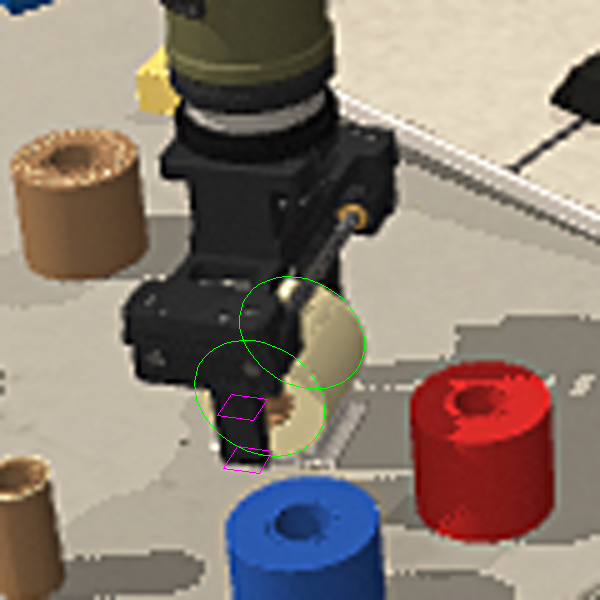

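The finger shows at crop ~(243,430) over the near face, with its overlay ~2 mm off. That matches the camera bias found at the chock. Correct and grip.

```bash

python3 -m jog '[[0.002,0.002,0,0,0],[0,0,0,0,0],[0,0,0,0,0.2],[0,0,0,0,0.25],[0,0,0,0,0.3],[0,0,0,0,0.35],[0,0,0,0,0.6],[0,0,0,0,0.6],[0,0,0,0,0.6],[0,0,0,0,0.6]]' 12
python3 go.py .4645 .3485 .020 -67.6
python3 -m jog '[[0,0,-0.004,0,0.6],[0,0,-0.01,0,0.6],[0,0,-0.02,0,0.6],[0,0,-0.02,0,0.6],[0,0,-0.02,0,0.6],[0,0,-0.02,0,0.6],[0,0,-0.02,0,0.6],[0,0,0,0,0.6],[0,0,0,0,0.6]]' 20
python3 go.py .565 .0144 .134 -88.4
```

```text
clock: 25.0
tool_pos: [0.4644, 0.3486, 0.02]
eef_rot: [0.832, -0.555, 0.0, -0.0]
contact_force: [-1.2, 0.8, -0.8]
opening: 0.646
clock 25.0 pos [0.4644 0.3486 0.02  ] ang -67.36 open 0.646 F [-1.2  0.8 -0.8]
tool d [ 0.0001 -0.     -0.    ] turn 0.0007 tilt 0.0 q [-0.74  0.96  0.03  1.84 -0.08  0.35 -1.83]
clock: 25.9
tool_pos: [0.4644, 0.3486, 0.1343]
eef_rot: [0.832, -0.555, 0.0, -0.0]
contact_force: [-1.2, 0.4, -2.1]
opening: 0.647
clock 25.9 pos [0.4644 0.3486 0.1343] ang -67.35 open 0.647 F [-1.2  0.4 -2.1]
tool d [3.472e-01 3.580e-02 2.000e-04] turn 0.0585 tilt 0.04 q [-0.75  0.77  0.05  1.8  -0.07  0.57 -1.83]
```

```bash

python3 -m jog '[[0.0217,0.0022,0,0,0.6],[0.0217,0.0022,0,0,0.6],[0.0217,0.0022,0,0,0.6],[0.0217,0.0022,0,0,0.6],[0.0217,0.0022,0,0,0.6],[0.0217,0.0022,0,0,0.6],[0.0217,0.0022,0,0,0.6],[0.0217,0.0022,0,0,0.6],[0.0217,0.0022,0,0,0.6],[0.0217,0.0022,0,0,0.6],[0.0217,0.0022,0,0,0.6],[0.0217,0.0022,0,0,0.6],[0.0217,0.0022,0,0,0.6],[0.0217,0.0022,0,0,0.6],[0.0217,0.0022,0,0,0.6],[0.0217,0.0028,0,0,0.6],[0,0,0,0,0.6]]'
python3 -m jog '[[0,0,0,0.0195,0.6],[0,0,0,0.0195,0.6],[0,0,0,0.0195,0.6],[0,0,0,0,0.6],[0,0,0,0,0.6],[0,0,0,0,0.6]]'
python3 go.py .565 .0144 .056 -88.4
python3 - <<'E'
from h import *
s=r.snapshot("scene");cv2.imwrite("pics/scene7.png",s[:,:,::-1]);cv2.imwrite("pics/c7.png",cv2.resize(s[170:290,235:355,::-1],(600,600),interpolation=2))
E
```

```text
clock: 27.6
tool_pos: [0.5648, 0.0098, 0.1328]
eef_rot: [0.831, -0.557, 0.0, 0.002]
contact_force: [0.4, -0.1, -1.7]
opening: 0.647
clock: 28.2
tool_pos: [0.5647, 0.0149, 0.1336]
eef_rot: [0.718, -0.696, -0.0, 0.0]
contact_force: [0.4, 0.0, -0.7]
opening: 0.642
clock 28.2 pos [0.5647 0.0149 0.1336] ang -88.27 open 0.642 F [ 0.4  0.  -0.7]
tool d [ 0.0005 -0.0004  0.0776] turn 0.0004 tilt 0.05 q [-0.14  0.76  0.06  1.85 -0.08  0.53 -1.57]
```

View pics/c7.png

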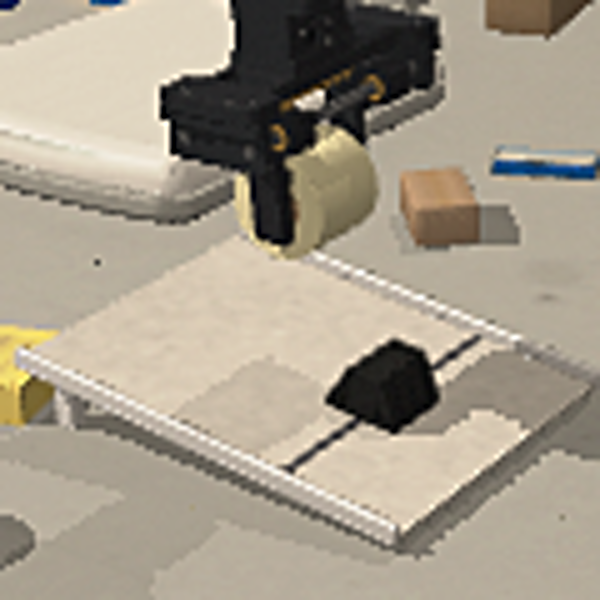

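The roll hangs uphill of the chock, fingers over its end faces (crop ~(300,200)). Lower to ~2 mm above the board.

```bash

python3 -m jog '[[0.0005,-0.0004,0.018,0,0.6],[0,0,0.018,0,0.6],[0,0,0.018,0,0.6],[0,0,0.014,0,0.6],[0,0,0.01,0,0.6],[0,0,0.005,0,0.6],[0,0,0.002,0,0.6],[0,0,0,0,0.6],[0,0,0,0,0.6]]'
python3 go.py .555 .0141 .0446 -88.4
python3 - <<'E'
from h import *
s=r.snapshot("scene");cv2.imwrite("pics/scene8.png",s[:,:,::-1]);cv2.imwrite("pics/c8.png",cv2.resize(s[190:290,245:345,::-1],(600,600),interpolation=2))
E
```

```text
clock: 29.15
tool_pos: [0.5659, 0.0139, 0.0496]
eef_rot: [0.717, -0.697, 0.0, -0.0]
contact_force: [0.4, 0.9, -1.2]
opening: 0.644
clock 29.15 pos [0.5659 0.0139 0.0496] ang -88.41 open 0.644 F [ 0.4  0.9 -1.2]
tool d [-0.0005  0.0109  0.0049] turn -0.0 tilt 0.07 q [-0.13  0.9   0.04  1.88 -0.08  0.36 -1.57]
```

View pics/c8.png

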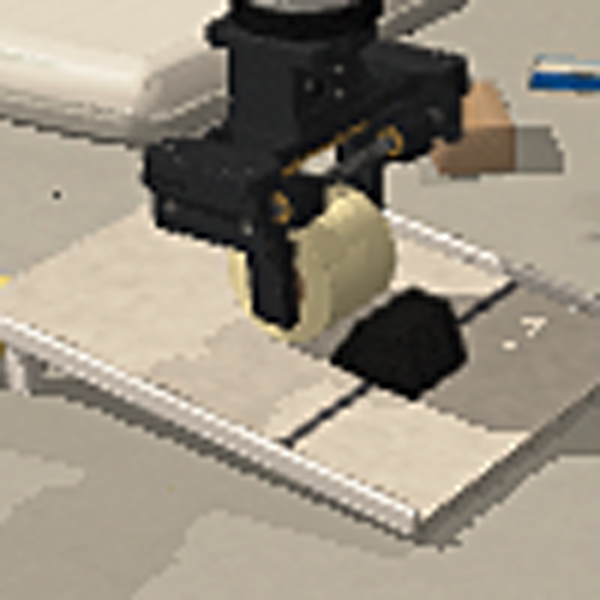

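```bash

python3 -m jog '[[0,0.001,0.002,0,0.6],[0,0.002,0.001,0,0.6],[0,0.002,0.0003,0,0.6],[0,0.002,0.0003,0,0.6],[0,0.001,0.0002,0,0.6],[0,0,0,0,0.6],[0,0,0,0,0.6]]' 12
python3 go.py .555 .0141 .0446 -88.4
python3 -m jog '[[0,0.001,0.0002,0,0.6],[0,0.001,0.0002,0,0.6],[0,0,0,0,0.6],[0,0,0,0,0.6]]' 8
python3 go.py .555 .0141 .0446 -88.4
```

```text
clock: 29.9
tool_pos: [0.5576, 0.0137, 0.0453]
eef_rot: [0.717, -0.697, 0.0, -0.0]
contact_force: [0.4, -0.6, -2.3]
opening: 0.647
clock 29.9 pos [0.5576 0.0137 0.0453] ang -88.42 open 0.647 F [ 0.4 -0.6 -2.3]
tool d [-0.0005  0.0025  0.0007] turn -0.0001 tilt 0.01 q [-0.13  0.9   0.04  1.9  -0.08  0.34 -1.57]
clock: 30.3
tool_pos: [0.5556, 0.0136, 0.0449]
eef_rot: [0.717, -0.697, 0.0, -0.0]
contact_force: [0.4, 0.3, -1.4]
opening: 0.647
clock 30.3 pos [0.5556 0.0136 0.0449] ang -88.42 open 0.647 F [ 0.4  0.3 -1.4]
tool d [-0.0005  0.0006  0.0003] turn -0.0001 tilt 0.02 q [-0.13  0.9   0.04  1.91 -0.08  0.33 -1.57]
```

Fz still shows the weight carried by the hand. Continue in small steps until contact.

```bash

for i in 1 2; do python3 -m jog '[[0,0,0.0007,0,0.6],[0,0,0,0,0.6],[0,0,0,0,0.6]]' 6 | egrep 'tool_pos|force'; done
python3 -m jog '[[0,0.0008,0,0,0.6],[0,0,0,0,0.6],[0,0,0,0,0.6]]' 6| egrep 'tool_pos|force'
python3 - <<'E'
from h import *
s=r.snapshot("scene");cv2.imwrite("pics/scene9.png",s[:,:,::-1]);cv2.imwrite("pics/c9.png",cv2.resize(s[190:290,245:345,::-1],(600,600),interpolation=2))
E
```

```text
tool_pos: [0.5559, 0.0136, 0.0443]
contact_force: [1.5, 0.1, 1.3]
tool_pos: [0.556, 0.0135, 0.044]
contact_force: [0.8, -0.7, 5.4]
tool_pos: [0.5559, 0.0135, 0.044]
contact_force: [2.4, 0.1, 6.5]
```

View pics/c9.png

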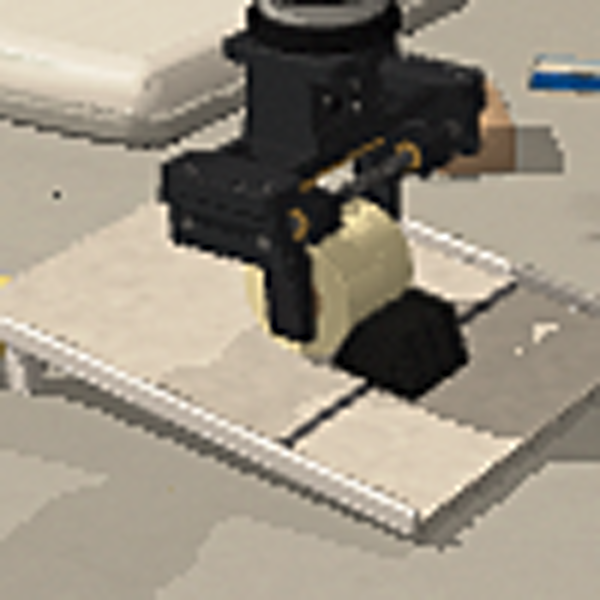

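Force now shows on both the board (Fz ~6 N) and the chock (Fx ~2 N). The roll touches the chock at crop ~(340,345). Ease off slightly, then open slowly.

```bash

python3 -m jog '[[0,0,-0.0006,0,0.6],[0,0,0,0,0.6],[0,0,0,0,0.34],[0,0,0,0,0.32],[0,0,0,0,0.3],[0,0,0,0,0.27],[0,0,0,0,0.22],[0,0,0,0,0.15],[0,0,0,0,0],[0,0,0,0,0],[0,0,0,0,0]]' 4
python3 - <<'E'
from h import *
s=r.snapshot("scene");cv2.imwrite("pics/scene10.png",s[:,:,::-1]);cv2.imwrite("pics/c10.png",cv2.resize(s[190:290,245:345,::-1],(600,600),interpolation=2))
E
```

```text
clock: 32.35
tool_pos: [0.5547, 0.0136, 0.044]
eef_rot: [0.717, -0.697, 0.0, 0.0]
contact_force: [-0.2, 0.6, 0.1]
opening: 1.001
```

View pics/c10.png

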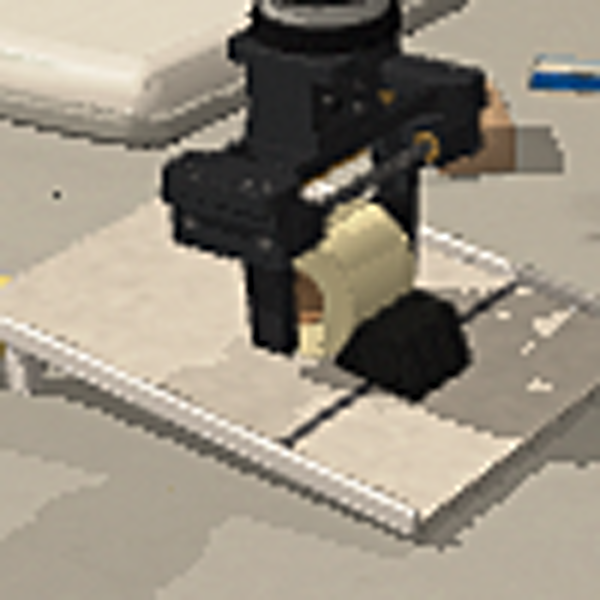

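The roll stays against the chock (crop ~(365,280)) with the fingers open and clear. Lift straight up and move aside for a check.

```bash

python3 -m jog '[[0,0,-0.004,0,0],[0,0,-0.01,0,0],[0,0,-0.02,0,0],[0,0,-0.02,0,0],[0,0,-0.02,0,0],[0,0,-0.02,0,0],[0,0,-0.02,0,0],[0,0,-0.02,0,0],[0.02,0,0,0,0],[0.025,0,0,0,0],[0.025,0,0,0,0],[0.025,0,0,0,0],[0.025,0,0,0,0],[0.025,0,0,0,0],[0.025,0,0,0,0],[0.025,0,0,0,0],[0.025,0,0,0,0],[0.025,0,0,0,0],[0.02,0,0,0,0],[0,0,0,0,0]]'
cat > fin.py <<'E'
from h import *
k=11
ims={}
for n in("top","scene"):
    ims[n]=r.snapshot(n);cv2.imwrite(f"pics/{n}{k}.png",ims[n][:,:,::-1])
BP={"top":(.5715,.0155,np.radians(1.65)),"scene":(.5679,.0186,np.radians(1.6))}
th=np.radians(8);Rt=np.array([[np.cos(th),0,-np.sin(th)],[0,1,0],[np.sin(th),0,np.cos(th)]])
C=chockpts()@Rt.T;Q=rollpts()@np.array([[0,1,0],[-1,0,0],[0,0,1]])
tiles=[]
for n in("top","scene"):
    B=BP[n];pc=place(place(C,-.055,0,0,.0243),*B)
    u=proj(n,pc).mean(0).astype(int);l,t,w,h=b=(u[0]-24,u[1]-30,48,48)
    c=ims[n][t:t+h,l:l+w].astype(float)
    m=((c[:,:,0]-c[:,:,2])>33).astype(np.uint8);_,lab,st,_=cv2.connectedComponentsWithStats(m,connectivity=4);m=(lab==1+np.argmax(st[1:,4])).astype(float)
    pose=lambda v:place(place(Q,v[0],v[1],v[2],.032+.1405*v[0]+.0333),*B)
    pv=np.array([-.012,0,0])
    hid=sil(n,pc,b)>.5
    f=lambda v:(np.abs(sil(n,pose(v),b)-m)*(~hid)).sum()/m.sum()
    s=minimize(f,pv,method="Nelder-Mead",options=dict(initial_simplex=pv+[[0,0,0],[.006,0,0],[0,.006,0],[0,0,.08]]))
    print(n,(s.x[:2]*1000).round(1),np.degrees(s.x[2]).round(1),round(s.fun,3))
    K=8;I=cv2.resize(ims[n][t:t+h,l:l+w,::-1],None,fx=K,fy=K,interpolation=2)
    for X,col in((pc,(0,0,255)),(pose(pv),(0,255,0))):
        hu=cv2.convexHull(((proj(n,X)-[l-.5,t-.5])*K).astype(np.float32)).astype(int);cv2.polylines(I,[hu],True,col,1)
    tiles.append(I)
cv2.imwrite("pics/fin.png",np.hstack(tiles))
E
python3 fin.py
```

```text
clock: 34.4
tool_pos: [0.5611, -0.2555, 0.1789]
eef_rot: [0.715, -0.699, 0.001, 0.001]
contact_force: [-0.3, -0.4, 0.2]
opening: 1.0
top [ 0.5 -1.1] -3.6 0.057
scene [-13.4  -0.3] -1.2 0.334
```

View pics/fin.png

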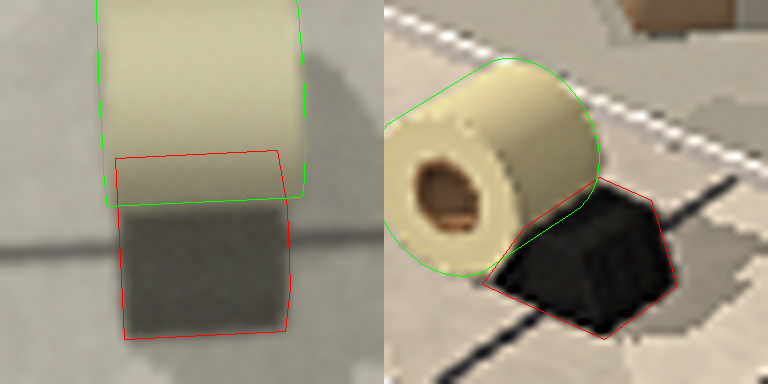

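View pics/top11.png

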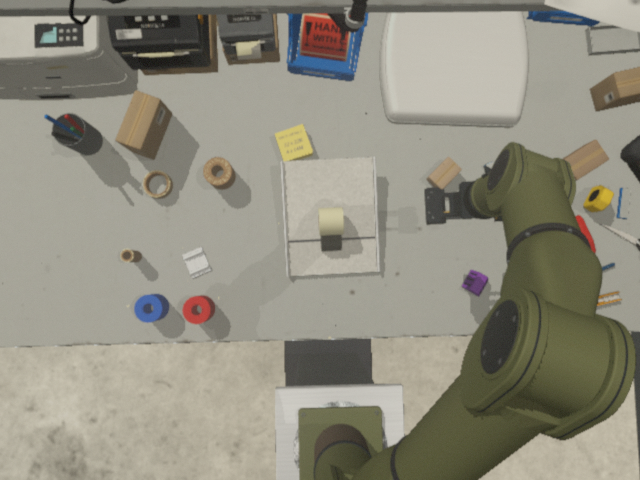

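Top view: the roll (331,221) lies against the chock (331,242) on the line, and both match the outlines expected for the target poses. The arm is clear at right. Handing in.

```bash
python3 -c "
from plant import r
print(r.finish_job()); print(r.get_state()['clock'])"
```

```text
the job is handed in; nothing more can be done
None
the job is handed in; nothing more can be done
```

The job is handed in, at about 34.5 s of the 58 s. The chock stands on the board line, and the cream roll lies across the slope against its uphill side.

- **Chock:** My first placement was about 3.5 mm off the middle and 2 mm uphill. I regripped it before touching the roll and moved it. After that, both cameras put it within about 1–2 mm of the middle of the line. Its yaw is less certain: the fits read −3° to +5° depending on the camera and model (one crude scene fit gave 11°). By eye it is square to the line.
- **Roll:** I lowered it until the force showed contact with both the board and the chock, and only then opened the fingers slowly. It stayed put.
- **Last check:** In the final pictures both outlines match the target poses in both cameras, the arm is clear, and the blue and red rolls and the purple look-alike show no sign of having been moved.
- **Checks that failed or disagreed:**
  - The final numeric fit of the roll in the top view is not usable (12 mm off in x), because the crop cut the roll off. The scene fit put it 1.4 mm from the target along the slope and 0.3 mm off the middle, but with a poor residual (0.33).
  - The two cameras differ by about 3 mm in world position, so I measured against the board in each picture.

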